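# Lock the rotary work stand

## Task

Lock the rotary work stand so that the bearing can be worked on: turn its slotted disc (the upright pegs are there to push on) until the slot faces the nose of the locking bar, then push the bar by its end plate fully home into the slot. It is all pushing with the fingertips: pick nothing up, leave the bearing sitting on its spindle and the spanner, oil can and spacer where they are, and finish with the hand clear.

Things in the scene. Friction and masses are not known exactly. Their poses are not given: they have to be found in the camera images.
- stand: Dark grey-green cast stand fixed to the bench; place and yaw (within 0.4 rad) vary. Origin on the disc's axis at bench height, z up. Base plate 15 mm thick, x -110 to +110, y -250 to +110 mm. The locking bar lies along the stand's y axis on its -y side (x = 0), under two keeper straps (70 mm wide, y -107 to -145 mm, 56 mm above the bench at their screws).
- lock_disc (a joint): Angle of the steel slotted disc about the vertical, rad, growing counter-clockwise from above. 0: slot points along the stand's +y, away from the bar; +pi or -pi: it faces the bar. No stops; stiff (0.22 N m, some 3 N at a peg), stays where left. Disc 190 mm across, 14 thick, top 44 above the bench. End shield 92 mm across bolted on it, hub 74 mm and spindle top 98 mm above the bench.
- slot_mouth (a point): Middle of the open end of the disc's only slot, at the rim, 95 mm from the axis, on the top face (44 mm above the bench). Slot 26 mm wide, 35 mm deep, radial. The bar enters only with the slot within about 6 mm of true at the rim; its bevelled nose then pulls the disc true.
- peg_a (a point): Centre of the top of an upright steel hand peg on the disc, 16 mm in diameter, 50 mm tall (from 44 to 94 mm above the bench), 70 mm from the axis; it stands 60 degrees counter-clockwise of the slot seen from above.
- peg_b (a point): Top centre of the second peg, same size, opposite the slot (180 degrees).
- peg_c (a point): Top centre of the third peg, same size, 60 degrees clockwise of the slot.
- lock_bar (a joint): Travel of the steel locking bar towards the disc along the stand's +y, m: 0 drawn back (nose 5 mm off the disc's rim), 0.036 fully home (end plate against the slideway, nose 31 mm inside the rim). Friction about 3 N; it stays where it is left. Bar 22 mm wide, 12 mm thick, from 31 to 43 mm above the bench; nose bevelled to 12 mm.
- bar_nose (a point): Middle of the tip of the bar's nose, on the bar's top face, 43 mm above the bench.
- push_plate (a point): Middle of the top edge of the bar's upright end plate, on its outer face (the face looking away from the disc, to the stand's -y), 73 mm above the bench. The plate is 80 mm wide, 10 mm thick, 50 mm tall (23 to 73 mm above the bench); pushing on this face towards the disc drives the bar home.
- bearing: Loose steel ball bearing, 47 mm outside, 23 mm bore, 14 mm high, lying flat on the shoulder of the stand's central spindle with its underside 76 mm above the bench (origin: centre of its underside, on the disc's axis). It is to stay there.
- spanner: Loose steel spanner 200 mm long, 38 mm wide, 8 mm high, lying on the bench beside the stand on its +x side, origin under its middle, along its own x.
- oil_can: Loose grey metal can, 54 mm in diameter, 120 mm tall, upright on the bench beside the stand, on its +y side, origin at the centre of its base.
- spacer: Loose steel flanged spacer, flange 34 mm, 26 mm tall, standing on the stand's base plate beside the bar's end plate, origin at the centre of its base (15 mm above the bench).
Not all that is in view belongs to the job. Leave any brown or red look-alike of the spacer alone.

How it is judged:
On the way, in this order (a step that is already met when the one before it is completed fails the run):
1. the slot is turned to face the bar (within 8 mm at the rim) while the bar's nose is still outside it (x of slot_mouth in the frame of stand between -0.008 and 0.008 m and y of slot_mouth in the frame of stand below -0.08 m and value of joint lock_bar below 0.008 m).
2. the bar is pushed home into the slot (value of joint lock_bar above 0.031 m and x of slot_mouth in the frame of stand between -0.005 and 0.005 m and y of slot_mouth in the frame of stand below -0.08 m), for 0.1 s.
At the end, for the whole second after the job is handed in: The bar stands at least 31 of its 36 mm home, inside the disc's slot (slot centred on the bar within 5 mm at the rim), the disc is at rest, the bearing is still on its spindle and the spanner, oil can and spacer are within 15 mm of where they were, can and spacer upright (all of step 2 and velocity of joint lock_disc between -0.05 and 0.05 rad/s and distance of each of bearing, spanner, oil_can, spacer from where it was at the start of the episode below 0.015 m and angle between each of oil_can, spacer's own z axis and vertical below 0.2 rad); the robot touches nothing.
It fails at once if the bearing is lifted or carried off its seat (more than 15 mm) (distance of bearing from where it was at the start of the episode above 0.015 m).
It fails at once if the spanner, oil can or spacer is lifted, carried or knocked away (more than 15 mm) (distance of any of spanner, oil_can, spacer from where it was at the start of the episode above 0.015 m).
It also fails if it takes over 51 s, if anything falls off the work surface, if the arm or the gripper's body presses on something with over 40 N, if the wrist force passes 120 N, or if a joint passes its speed limit or range.

## Robot

A 6-joint arm with a two-finger parallel gripper is mounted at the origin on the work surface. World frame = base frame: x ahead of the robot, y to its left, z up, the work surface at z = 0. Lengths are in m, angles in rad, forces in N, time in s.
With the tool pointing down it reaches from about 0.35 to 0.85 m from the base axis. Payload 8.1 kg.
Tool frame: the origin (TCP) lies at the very end of the fingers, on their centre line; the grasp point (between the pads) lies 19 mm behind it; z points along the fingers, y is the line along which they close (so a half turn about z gives the same grasp; the last joint's range is limited). The gripper opens to 93 mm and grips with 3 to 60 N. Pads are 15 mm wide; open, the fingers measure 128 mm over their backs; the gripper's body (75 mm by 188 mm) begins 65 mm behind the grasp point.
Start: joints at [1.115, 0.13, 1.488, -0, 1.523, -0.085], TCP at [0.217, 0.559, 0.219] pointing down, gripper open.
Joint ranges: [-2.96, 2.96], [-0.89, 2.26], [0.02, 2.5], [-1.34, 4.48], [0, 2.73], [-2.66, 2.66]. Speed limits (rad/s): [2.39, 2.39, 2.79, 3.14, 3.14, 3.14].

## Interface

Orientations are given as a rotation vector (axis times angle).
In Python, from plant import robot gives the robot as it stands. The module is installed in compiled form; this text tells all that it offers.
- The arm moves only by the tool play_rows, never from a script. Its argument "increments" is text: rows parted by semicolons, each of 5 numbers parted by spaces: the shift along the tool's x, y, z in mm, then the turn about the tool's z in degrees, then the closure, from -1 (fully open) to 1 (shut). In form: dx dy dz yaw claw; .... A call has 1 to 20 rows; each row is the pose to reach, as a shift and turn from the pose commanded when the call began, along the tool's axes at that moment; what a row does not reach only later rows make up. A row lasts 1/10 s, in which the tool goes at most 50 mm and 8.59 degrees, less where a joint would pass 70% of its speed; a pose out of reach is approached as far as the arm can. A call with a gripper value outside its range is refused whole. The fingers move at their own pace and stop on an object; "force" is the grip in N (left out, the last holds). Time passes only in rows, so rows that repeat a pose let the fingers close. It gives the time, the measured TCP pose, the force, the opening and the grip force at its end, in the units of the state.
- robot.read_state(): the state, without advancing time (a new reading comes with each control period).
- robot.read_camera(name): name is "scene" or "top" or "wrist"; returns the picture (420x560x3 uint8, blue, green, red); there is no depth.
- robot.calibration(name): a dict with "vertical_fov" (degrees; the focal length in pixels is half the picture's height over the tangent of half this angle, whatever the lens; pixels are square), "cx", "cy" (the principal point, pixels), "D" ([k1, k2, p1, p2, k3] as OpenCV has them; the pictures are not rectified), "rvec" (rotation vector, rad) and "tvec" (3), from world to camera coordinates, as OpenCV has them. Camera axes: x right, y down, z forward; pixel columns grow to the right and rows downward; lengths in m; the calibration is good to about 2 mm. A picture is of the moment at which its call begins: read the wrist's pose just before it. calibration takes no time and is no camera call; for the wrist camera it gives the pose at the moment of the call.
- robot.close_job(): hands the job in; it is judged then, once.
Trained networks look in the newest picture that a camera, given by its name, has taken for a name from the list of things; names that differ only in an ending like _2 or _b are one class to them, and where a whole thing is asked for, a point or a joint stands for the part that bears it (a point fixed in the world has none). Each returns a list of dicts, best first, with "conf" (0 to 1); they miss things now and then, are a little off and sometimes report something else, mostly with a low value. They report only what shows in the picture. A call takes as long as a camera call. They do not tell look-alikes from the thing itself.
- robot.recognise(camera, query): "centre" ([x, y, z] in m, in world coordinates, good to about 4 mm: the middle of the surface that is visible of it).
- robot.regions_of(camera, query): "pixels" (420x560 bool, what is visible of it).
- robot.landmark_of(camera, query): "centre" ([x, y, z] in m, in world coordinates, good to about 4 mm: a listed point, or the origin of a listed thing).
The state is a dict: "t": time; "q": joint angles; "dq": joint speeds; "joint_torque": joint torques, N m; "tool_pos": TCP position; "orientation": TCP orientation; "force": force on the tool from outside, world axes, zero at the start; "wrist_torque": the same for the moment, N m; "opening": finger opening in m; "gripper_force": force on a finger pad.
Only numpy, scipy, OpenCV 4.12 (cv2) and the standard library are available. Lean on these libraries where they do the work, as an engineer would, in place of code of your own. Each camera call takes 0.05 s, during which the arm holds its last target. There are 200 camera calls.

## Working session

There is one attempt and no reset: what is moved stays moved. The work goes in short steps, Python scripts to look and compute and a tool call to move; the robot and the scene stay as the last step left them, time stands still between calls to the robot, and variables do not carry over. Pictures are saved under pics/ and viewed, at most 10 in all, crops included, and the job is handed in when it is done.

Besides the shell and the picture viewer there is one more tool, called after ">>>" in YAML: its name, and indented under it one key for each argument. play_rows: Moves the arm, as the interface text tells. Its arguments: {"type":"object","properties":{"increments":{"type":"string"},"force":{"type":"number"}},"required":["increments"]}

```bash
mkdir -p pics; cat > h.py <<'E'
import numpy as np, cv2
from plant import robot
def best(c,q):
    r=robot.landmark_of(c,q)
    return [(np.round(np.array(d["centre"])*1000).astype(int).tolist(),round(d["conf"],2)) for d in r[:3]]
E
python3 - <<'E'
from h import *
ims=[]
for c in("top","scene"):
    im=robot.read_camera(c); cv2.imwrite(f"pics/{c}1.png",im)
    for q in("stand","slot_mouth","peg_a","bar_nose","push_plate","bearing","spacer","oil_can","spanner"): print(c,q,best(c,q))
s=robot.read_state();print(s["t"],s["tool_pos"],s["orientation"])
E
```

```text
top stand [([541, 33, 1], 0.81)]
top slot_mouth [([462, -18, 43], 0.65)]
top peg_a [([600, 71, 92], 0.86), ([482, 65, 95], 0.82), ([542, -40, 98], 0.73)]
top bar_nose [([538, -65, 42], 0.63)]
top push_plate [([539, -153, 71], 0.91), ([540, -63, 43], 0.47)]
top bearing [([541, 29, 76], 0.61)]
top spacer [([371, -240, 0], 0.77), ([362, -77, 0], 0.66), ([449, -146, 19], 0.65)]
top oil_can [([584, 218, -4], 0.91)]
top spanner [([699, 74, -3], 0.67), ([464, -20, 42], 0.46)]
scene stand [([537, 35, -3], 0.79), ([452, -152, 14], 0.38)]
scene slot_mouth [([465, -26, 38], 0.73)]
scene peg_a [([480, 65, 95], 0.87), ([546, -38, 93], 0.84), ([598, 72, 91], 0.75)]
scene bar_nose [([538, -69, 44], 0.75)]
scene push_plate [([541, -160, 76], 0.73)]
scene bearing [([543, 29, 76], 0.54)]
scene spacer [([361, -83, 0], 0.6), ([372, -146, -2], 0.55), ([453, -148, 11], 0.46)]
scene oil_can [([584, 216, 0], 0.94)]
scene spanner [([700, 71, 2], 0.87), ([539, 35, -3], 0.66)]
1.0 [0.21740288 0.55922184 0.2186322 ] [-5.79128259e-01 -3.08773334e+00  4.52013719e-05]
```

View pics/top1.png

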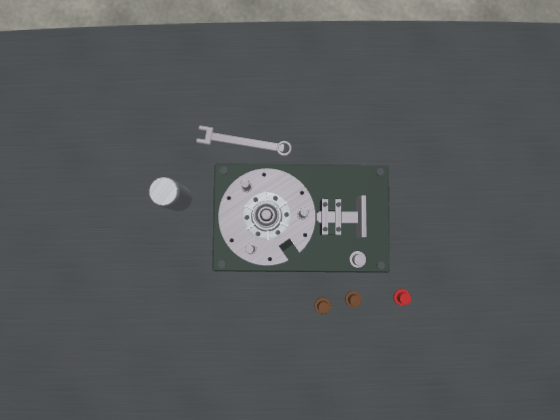

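View pics/scene1.png

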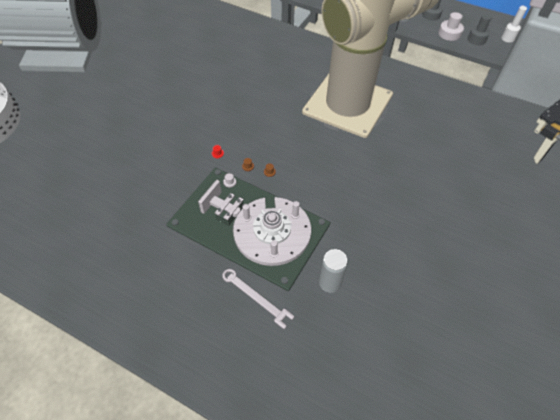

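The top view shows the disc centred near pixel (267,216). Its slot is at (288,246), the bar nose at (320,216), the end plate at (363,216), and the grey spacer at (358,259). The scene view agrees. Stand yaw is about 0, and the slot is at about 214°, so the disc needs about +56° CCW. I'll push peg_c (near side, about (478,62)) towards -y.

>>> play_rows:
  increments: "-400 -321 0 -21.2 1; -400 -321 0 -21.2 1; -400 -321 0 -21.2 1; -400 -321 0 -21.2 1; -400 -321 0 -21.2 1; -400 -321 0 -21.2 1; -400 -321 0 -21.2 1; -400 -321 0 -21.2 1; -400 -321 0 -21.2 1; -400 -321 0 -21.2 1; -400 -321 0 -21.2 1; -400 -321 0 -21.2 1; -400 -321 0 -21.2 1; -400 -321 0 -21.2 1; -400 -321 0 -21.2 1; -400 -321 0 -21.2 1"

```text
t: 2.6
tool_pos: [0.4736, 0.1161, 0.2187]
orientation: [-0.001, 3.141, 0.0]
force: [-0.4, 0.0, 0.7]
opening: 0.0005
gripper_force: 0.0
```

```bash
python3 - <<'E'
from h import *
im=robot.read_camera("wrist"); cv2.imwrite("pics/w1.png",im)
for q in("slot_mouth","peg_c","bearing","bar_nose","push_plate","stand"): print(q,best("wrist",q))
E
```

```text
slot_mouth [([462, -26, 44], 0.55), ([543, -38, 93], 0.45)]
peg_c [([483, 65, 94], 0.98), ([543, -37, 93], 0.8)]
bearing [([538, 31, 76], 0.65)]
bar_nose [([536, -66, 46], 0.94)]
push_plate [([538, -157, 78], 0.69)]
stand [([541, 30, -1], 0.84)]
```

View pics/w1.png

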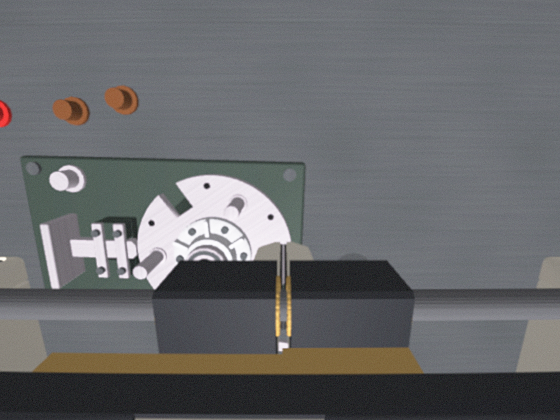

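The wrist view shows peg_c at (236,207), the slot at (168,205), and the fingers clear of the disc. Descending now.

>>> play_rows:
  increments: "0 0 50 0 1; 0 0 100 0 1; 0 0 140 0 1; 0 0 157 0 1; 0 0 157 0 1; 0 -10 157 0 1; 0 -20 157 0 1; 0 -25 157 0 1; 0 -30 157 0 1; 0 -35 157 0 1; 0 -40 157 0 1; 0 -45 157 0 1; 0 -50 157 0 1; 0 -55 157 0 1; 0 -60 157 0 1; 0 -65 157 0 1; 0 -70 157 0 1; 0 -75 157 0 1; 0 -75 157 0 1"

```text
t: 4.85
tool_pos: [0.4745, 0.0391, 0.062]
orientation: [0.002, 3.14, -0.001]
force: [-0.7, 0.6, 1.4]
opening: 0.0011
gripper_force: 0.0
```

```bash
cat >> h.py <<'E'
def slot(cams,ax=(540,31)):
    for c in cams:
        robot.read_camera(c)
        for q,off in(("slot_mouth",0),("peg_a",0)):
            for p,cf in best(c,q):
                x,y=p[0]-ax[0],p[1]-ax[1]
                print(c,q,p,cf,round(np.degrees(np.arctan2(y,x))%360,1),round(np.hypot(x,y)))
E
python3 -c "
from h import *
slot(['top','scene','wrist'])"
```

```text
top peg_a [560, 99, 95] 0.87 73.6 71
top peg_a [588, -20, 99] 0.67 313.3 70
top peg_a [698, 74, -2] 0.3 15.2 164
scene slot_mouth [512, -66, 43] 0.72 253.9 101
scene peg_a [561, 103, 96] 0.87 73.7 75
scene peg_a [474, 11, 95] 0.73 196.9 69
scene peg_a [589, -20, 94] 0.66 313.9 71
```

>>> play_rows:
  increments: "0 -4 0 0 1; 0 -7 0 0 1; 0 -10 0 0 1; 0 -12 0 0 1; 0 -14 0 0 1; 0 -16 0 0 1; 0 -17 0 0 1; 0 -17 0 0 1; 0 -17 0 0 1"

```text
t: 6.2
tool_pos: [0.4743, 0.023, 0.062]
orientation: [0.001, 3.141, 0.0]
force: [2.5, 3.4, 1.4]
opening: 0.0009
gripper_force: 1.7
```

```bash
python3 -c "
from h import *
slot(['top','scene'])"
```

```text
top slot_mouth [541, -65, 42] 0.61 270.6 96
top peg_a [598, -9, 96] 0.61 325.4 70
top peg_a [546, 101, 93] 0.61 85.1 70
scene slot_mouth [538, -70, 41] 0.7 268.9 101
scene peg_a [599, -8, 94] 0.83 326.5 71
scene peg_a [477, 1, 100] 0.83 205.5 70
scene peg_a [544, 103, 96] 0.67 86.8 72
```

>>> play_rows:
  increments: "0 -1 0 0 1; 0 -2 0 0 1; 0 -2 0 0 1; 0 -2 0 0 1; 0 10 0 0 1; 0 25 0 0 1; 0 30 -50 0 1; 0 30 -100 0 1; -20 80 -140 0 1; -20 120 -140 0 1; -20 120 -140 0 1; -20 120 -140 0 1"

```text
t: 7.7
tool_pos: [0.4933, 0.1443, 0.2012]
orientation: [0.003, -3.14, 0.001]
force: [-0.6, -0.6, -0.6]
opening: 0.001
gripper_force: 0.0
```

```bash
python3 - <<'E'
from h import *
slot(['top','scene','wrist'])
im=robot.read_camera("top")
# orthographic warp of plane z=44mm: 4 px/mm... around axis
c=robot.calibration("top");f=210/np.tan(np.radians(c["vertical_fov"]/2))
K=np.array([[f,0,c["cx"]],[0,f,c["cy"]],[0,0,1]])
xs=np.linspace(.44,.64,600);ys=np.linspace(-.18,.086,800)   # columns=y, rows=x
Y,X=np.meshgrid(ys,xs);P=np.stack([X,Y,np.full(X.shape,.044)],-1).reshape(-1,1,3)
uv=cv2.projectPoints(P,np.array(c["rvec"]),np.array(c["tvec"]),K,np.array(c["D"]))[0].reshape(600,800,2).astype(np.float32)
cv2.imwrite("pics/o1.png",cv2.remap(im,uv,None,cv2.INTER_CUBIC))
E
```

```text
top slot_mouth [539, -62, 43] 0.6 269.4 93
top peg_a [543, 98, 93] 0.97 87.4 67
top peg_a [481, -4, 97] 0.88 210.7 69
top peg_a [542, -62, 41] 0.75 271.2 93
scene slot_mouth [539, -67, 40] 0.76 269.4 98
scene peg_a [602, -6, 91] 0.84 329.2 72
scene peg_a [482, -4, 95] 0.84 211.1 68
scene peg_a [542, 101, 92] 0.79 88.4 70
wrist slot_mouth [540, -63, 43] 0.94 270.0 94
wrist peg_a [482, -2, 94] 0.61 209.6 67
wrist peg_a [546, 103, 93] 0.56 85.2 72
```

View pics/o1.png

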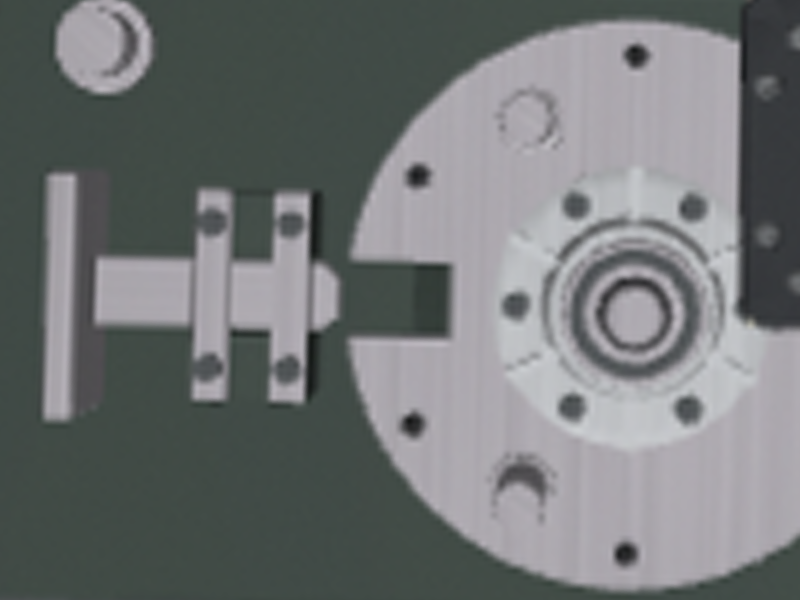

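The rectified top view (3 px/mm) shows the slot centred at row 300 and the bar at about row 296, so they are 1–2 mm apart, within tolerance. The end plate's outer face is at column 44 and the spacer is at (104,46). Next is the push on the plate.

>>> play_rows:
  increments: "-46 -349 0 0 1; -46 -349 0 0 1; -46 -349 0 0 1; -46 -349 0 0 1; -46 -349 0 0 1; -46 -349 0 0 1; -46 -349 0 0 1; -46 -349 0 0 1; -46 -349 0 0 1; -46 -349 0 0 1; -46 -349 50 0 1; -46 -349 100 0 1; -46 -349 140 0 1; -46 -349 149 0 1; -46 -349 149 0 1; -46 -349 149 0 1"

```text
t: 9.8
tool_pos: [0.5414, -0.206, 0.0553]
orientation: [-0.0, 3.139, -0.002]
force: [1.0, -0.5, -0.3]
opening: 0.0005
gripper_force: 0.0
```

>>> play_rows:
  increments: "0 15 0 0 1; 0 25 0 0 1; 0 30 0 0 1; 0 34 0 0 1; 0 38 0 0 1; 0 42 0 0 1; 0 46 0 0 1; 0 50 0 0 1; 0 54 0 0 1; 0 58 0 0 1; 0 61 0 0 1; 0 64 0 0 1; 0 66 0 0 1; 0 66 0 0 1; 0 66 0 0 1"

```text
t: 11.3
tool_pos: [0.539, -0.1395, 0.0522]
orientation: [-0.001, -3.14, -0.001]
force: [0.7, -0.4, -0.3]
opening: 0.0003
gripper_force: 0.3
```

>>> play_rows:
  increments: "0 1 0 0 1; 0 2 0 0 1; 0 3 0 0 1; 0 3 0 0 1; 0 3 0 0 1"

```text
t: 11.8
tool_pos: [0.5391, -0.1389, 0.0523]
orientation: [-0.002, -3.141, 0.004]
force: [-0.7, -11.3, -2.3]
opening: 0.0002
gripper_force: 5.4
```

```bash
python3 - <<'E'
from h import *
robot.read_camera("scene");robot.read_camera("top")
for c in("top","scene"):
    for q in("push_plate","bar_nose","slot_mouth"):print(c,q,best(c,q))
E
```

```text
top push_plate [([538, -121, 71], 0.57), ([698, 75, -3], 0.46), ([542, -61, 41], 0.26)]
top bar_nose [([536, -30, 46], 0.82)]
top slot_mouth [([540, -62, 41], 0.59)]
scene push_plate [([538, -126, 75], 0.91)]
scene bar_nose [([540, -35, 46], 0.78), ([479, -4, 97], 0.24)]
scene slot_mouth [([540, -70, 41], 0.96), ([586, 216, 2], 0.16)]
```

Force is up to 11 N with travel stalled, and the plate has moved 36 mm, so the bar is home. A little more push, then retreat.

>>> play_rows:
  increments: "0 2 0 0 1; 0 2 0 0 1; 0 -10 0 0 1; 0 -40 0 0 1; 0 -60 0 0 1; 0 -60 -50 0 1; 0 -60 -100 0 1; 0 -60 -150 0 1; 0 -110 -180 0 1; 0 -160 -180 0 1; 0 -160 -180 0 1; 0 -160 -180 0 1"

```text
t: 13.4
tool_pos: [0.5389, -0.298, 0.2319]
orientation: [-0.005, -3.141, -0.002]
force: [0.3, 0.1, -0.3]
opening: 0.0007
gripper_force: 0.0
```

```bash
python3 - <<'E'
from h import *
im=robot.read_camera("top")
c=robot.calibration("top");f=210/np.tan(np.radians(c["vertical_fov"]/2))
K=np.array([[f,0,c["cx"]],[0,f,c["cy"]],[0,0,1]])
xs=np.linspace(.44,.64,600);ys=np.linspace(-.18,.086,800)
Y,X=np.meshgrid(ys,xs);P=np.stack([X,Y,np.full(X.shape,.044)],-1).reshape(-1,1,3)
uv=cv2.projectPoints(P,np.array(c["rvec"]),np.array(c["tvec"]),K,np.array(c["D"]))[0].reshape(600,800,2).astype(np.float32)
cv2.imwrite("pics/o2.png",cv2.remap(im,uv,None,cv2.INTER_CUBIC))
print(best("top","push_plate"),best("top","bearing"))
E
```

```text
[([542, -120, 73], 0.94), ([542, 32, 4], 0.38)] [([539, 33, 78], 0.74)]
```

View pics/o2.png

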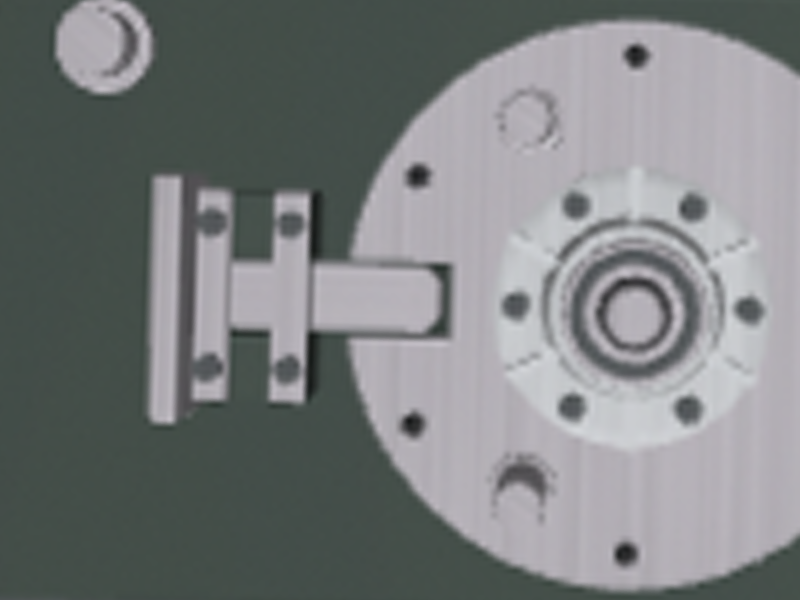

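The rectified view shows the nose at column 443, with the rim at 350, so it is 31 mm inside and centred in the slot. The spacer is still at (104,46) and the bearing is in place.

```bash
python3 -c "
from plant import robot
print(robot.close_job())"
```

```text
the job is handed in; nothing more can be done
None
```

The stand is locked: the slot faces the bar, the bar is about 31 mm inside the disc's rim (fully home), the bearing and spacer look undisturbed (spanner and oil can not re-measured), the hand is clear, and the job was handed in at about 13.5 s (no verdict was returned).

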